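# Free the jammed carton from the feed tray

### The job

The carton of fixings has jammed aslant in the grey steel feed tray, its low end caught under the lip and its high end perched on the step. Without forcing it or letting it drop, ease it down until it lies flat on the feed tray's floor, then lift it out past the lip and set it gently, same side up, inside the shallow plywood tray. Leave the red bin, green spool, tape measure and blue gear where they are.

Things in the scene. Friction and masses are not known exactly. Their poses are not given: they have to be found in the camera images.
- carton_mid (a point): centre of the brown card carton, a loose rigid closed box 110 x 65 x 40 mm, about 0.2 kg. Its own x (65 mm) is up when it lies flat; its y (110 mm) runs along its length, from the low to the high end, along the feed tray's +x; its z (40 mm, the thickness to grip across) is horizontal. It starts tilted about 25 degrees about its z, at least 25 mm clear of the side walls.
- carton: the same carton, same axes; origin 20 mm from carton_mid along -z. At the start the low end's bottom edge is on the tray floor, its top corner 8 mm or more under the lip; the high end's bottom edge rests about 3 mm past the step edge. Lifted aslant it catches between lip and stop wall; flat, and between lip and step, it comes straight up.
- feed_tray: grey sheet steel tray fixed to the table, open on top, 153 mm long (its x, from lip end to step end) by 126 mm wide (its y); foot tabs stick out 17 mm more. Origin: centre of its underside. Floor top at z = 3 mm; side walls 20 mm high, inner faces at y = +-60 mm; lip-end wall's inner face at x = -73.2 mm; stop wall's at x = +73.2 mm, top at z = 86 mm.
- lip_edge (a point): middle of the free edge of the feed tray's inward lip, at its underside: tray x = -49.2, y = 0, z = 70.5 mm. The lip spans the tray's width, is 3 mm thick, overhangs 24 mm; axes as the tray's. A carton flat on the floor has 2.5 mm over it under the lip.
- step_edge (a point): middle of the upper edge of the step at the other end: tray x = +68.2, y = 0, z = 48.4 mm; the step spans the width and is 5 mm deep, up to the stop wall; axes as the tray's. 117.5 mm lie free between lip edge and step edge (middle at tray x = +9.5 mm) for the 110 mm carton.
- return_tray: shallow open plywood tray fixed to the table, outside 164 (its x) x 114 (its y) x 18 mm high, walls 6 mm, floor top at z = 6 mm. Origin: centre of its underside.
- bin_red_a: red hopper bin of small parts, 136 x 98 x 67 mm, loose bystander; origin: centre of its underside
- spool_green: green wire spool, 62 mm diameter, 45 mm high, loose bystander; origin: centre of its underside
- tape_measure: yellow tape measure, 36 x 89 x 65 mm, loose bystander; origin: centre of its underside
- blue_gear: blue gear wheel, 60 mm diameter, 16 mm high, loose bystander; origin: centre of its underside

How it is judged:
By the outcome, as a careful person would: the job done as asked, in the order asked, and still so for the second after the job is handed in, with the robot touching nothing.
It also fails if it takes over 48 s, if anything falls off the work surface, if the arm or the gripper's body presses on something with over 40 N, if the wrist force passes 120 N, or if a joint passes its speed limit or range.

### The arm

A 6-joint arm with a two-finger parallel gripper is mounted at the origin on the work surface; the furniture and walls round the work are solid. World frame = base frame: x ahead of the robot, y to its left, z up, the work surface at z = 0. Lengths are in mm, angles in rad, forces in N, time in s.
With the tool pointing down it reaches from about 275 to 825 mm from the base axis. Payload 5.2 kg.
Tool frame: the origin (TCP) lies on the centre line of the jaws, within the pads' length; the fingertips stand 8 mm ahead of it and the grasp point (between the pads) lies 11 mm behind it (arm.tips_ahead is the distance from the TCP to the fingertips, in mm); z points along the fingers, y is the line along which they close (so a half turn about z gives the same grasp; the last joint's range is limited). The gripper opens to 93 mm and grips with 3 to 60 N. Pads are 15 mm wide; open, the fingers measure 128 mm over their backs; the gripper's body (75 mm by 188 mm) begins 65 mm behind the grasp point.
Start: joints at [-1.461, 0.259, 1.535, -0, 1.348, -0.203], TCP at [169.269, -523.31, 226.653] pointing down, gripper open.
Joint ranges: [-3.14, 3.14], [-0.91, 2.08], [0.19, 2.58], [-1.22, 4.36], [0.22, 2.71], [-3.12, 3.12]. Speed limits (rad/s): [2.57, 2.57, 3.14, 3.14, 3.14, 3.14].

### API

Orientations are given as a rotation vector (axis times angle).
In Python, from workcell import arm gives the robot as it stands.
- The arm moves only by the tool shift_gripper, called after "Call:" as name(argument=value, ...) on one line, values as JSON. Schema: {"type":"object","properties":{"moves":{"type":"array","items":{"type":"array","items":{"type":"array","items":{"type":"number"},"minItems":6,"maxItems":6},"minItems":1,"maxItems":20},"minItems":1,"maxItems":1},"jaw":{"type":"number"},"squeeze":{"type":"number"},"only":{"type":"string"},"quiet":{"type":"boolean"},"lines":{"type":"string"}},"required":["moves"],"additionalProperties":false}. moves is a list that holds a single list of rows (three levels of brackets), with 1 to 20 rows, each of 6 numbers: dx, dy, dz in normalised numbers (1 is 500 mm), then a rotation vector rx, ry, rz in shares of 90 degrees (1.0 is 90 degrees); each row is the pose to reach, as a shift and turn from the pose commanded when the call began, along the tool's axes at that moment; what a row does not reach only later rows make up. A row lasts 1/12 s, in which the tool goes at most 41.7 mm and 0.125 rad, less where a joint would pass 70% of its speed; a pose out of reach is approached as far as the arm can. jaw is the finger opening in mm, set as the call begins (left out keeps the last). The fingers move at their own pace and stop on an object; squeeze is the grip in N (left out, the last holds). Time passes only in rows, so rows that do not move let the fingers close. The tool returns the time, the measured TCP pose, the force, the opening and the grip force at its end. only (a regular expression) keeps the lines of the reply that match it, lines (a string "A,B") keeps lines A to B, and quiet returns only ok. A shift or turn number past 1, either way, is cut back to 1. Input that does not fit is refused with a message, and nothing moves.
- arm.state(): the state, without advancing time (a new reading comes with each control period).
- arm.snapshot(name): name is "scene" or "top" or "wrist"; returns a dict with "pixels" (420x560x3 uint8, red, green, blue), "fx", "fy", "cx", "cy" (pixels), "k1" (the pictures are not rectified: a ray, as slopes to the right and down, at radius r is drawn at 1 + k1 r^2 times it, then the intrinsics apply), "R" (3x3) and "t" (3): a world point X has camera coordinates R X + t. Camera axes: x right, y down, z forward; pixel columns grow to the right and rows downward; lengths in mm; the calibration is good to about 2 mm. A picture is of the moment at which its call begins. There is no depth.
- arm.finish_job(): hands the job in; it is judged then, once.
The state is a dict: "t": time; "joints": joint angles; "joint_vel": joint speeds; "tau": joint torques, N m; "ee_pos": TCP position; "tool_rot": TCP orientation; "wrist_force": force on the tool from outside, world axes, zero at the start; "moment": the same for the moment, N m; "width": finger opening in mm; "finger_force": force on a finger pad.
Only numpy, scipy, OpenCV 4.12 (cv2) and the standard library are available. Lean on these libraries where they do the work, as an engineer would, in place of code of your own. Each camera call takes 0.05 s, during which the arm holds its last target. There are 200 camera calls.

## Working session

There is one attempt and no reset: what is moved stays moved. The work goes in short steps, Python scripts to look and compute and a tool call to move; the robot and the scene stay as the last step left them, time stands still between calls to the robot, and variables do not carry over. Pictures are saved under pics/ and viewed, at most 10 in all, crops included, and the job is handed in when it is done.

```bash
ls; mkdir -p pics
```

Run:
```python
from workcell import arm
import cv2,json,numpy as np
for n in ["scene","top"]:
    s=arm.snapshot(n); cv2.imwrite(f"pics/{n}0.png",s["pixels"][:,:,::-1])
    print(n,{k:np.round(s[k],4).tolist() for k in s if k!="pixels"})
print(arm.state())
```

```text
pics
workcell.py
scene {'fx': 489.3738, 'fy': 489.3738, 'cx': 282.0444, 'cy': 207.5307, 'k1': -0.0322, 'R': [[-0.6814, -0.7319, 0.0004], [-0.479, 0.4455, -0.7564], [0.5534, -0.5156, -0.6542]], 't': [371.1096, 339.7812, 867.7462]}
top {'fx': 383.9927, 'fy': 383.9927, 'cx': 280.376, 'cy': 212.1826, 'k1': -0.0729, 'R': [[0.0035, -0.9998, 0.0185], [-0.9996, -0.004, -0.0264], [0.0265, -0.0184, -0.9995]], 't': [-46.2452, 579.554, 942.7785]}
{'t': 0.1, 'joints': array([-1.46080060e+00,  2.59240553e-01,  1.53595199e+00,  4.06591594e-05,
        1.34800818e+00, -2.02811690e-01]), 'joint_vel': array([ 0.00032319, -0.00218258, -0.00282033, -0.00117214,  0.00158164,
       -0.00111979]), 'tau': array([ 2.11650455e-03, -4.38211155e+01, -2.84641010e+01,  7.19266478e-02,
        3.62437614e-02, -5.25260270e-05]), 'ee_pos': array([ 169.22943424, -522.8237178 ,  225.92543814]), 'tool_rot': array([-3.10166319e+00, -4.89092003e-01, -1.79301376e-04]), 'wrist_force': array([ 0.19106961, -0.17186384, -0.06427867]), 'moment': array([-0.0058136 ,  0.02111818,  0.0268525 ]), 'finger_force': 0.0, 'width': 92.56824908070121}
```

View pics/scene0.png

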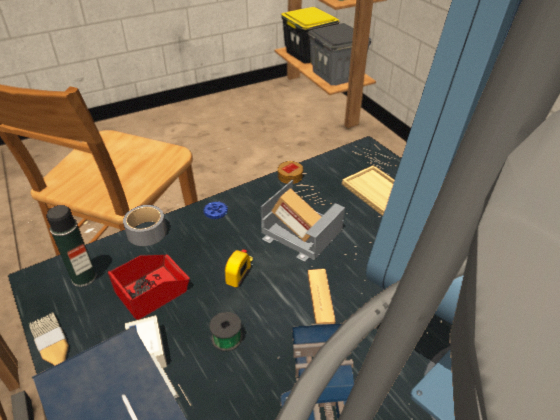

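View pics/top0.png

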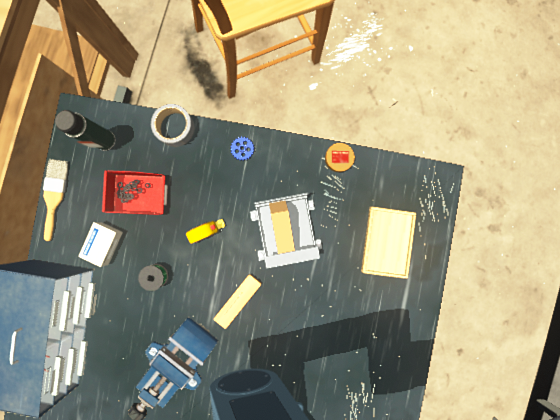

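The scene view shows the feed tray around (303,222) with the carton aslant. The top view shows the feed tray at (287,231), the return tray at (388,242), and the arm well away from both. Next I'll enlarge both trays.

Run:
```python
import cv2,numpy as np
a=cv2.imread("pics/scene0.png")[175:265,250:355]; b=cv2.imread("pics/top0.png")[185:275,245:325];c=cv2.imread("pics/top0.png")[200:285,355:420]
f=lambda x,k:cv2.resize(x,None,fx=k,fy=k,interpolation=cv2.INTER_CUBIC)
A=f(a,4);B=f(b,5)
im=np.zeros((600,800,3),np.uint8)
im[:360,:420]=f(a,4)
B=f(b,4.5); im[:B.shape[0],430:430+B.shape[1]]=B
C=f(c,2.8); im[362:362+C.shape[0],:C.shape[1]]=C[:238]
cv2.imwrite("pics/z0.png",im)
```

```text
(no output)
```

View pics/z0.png

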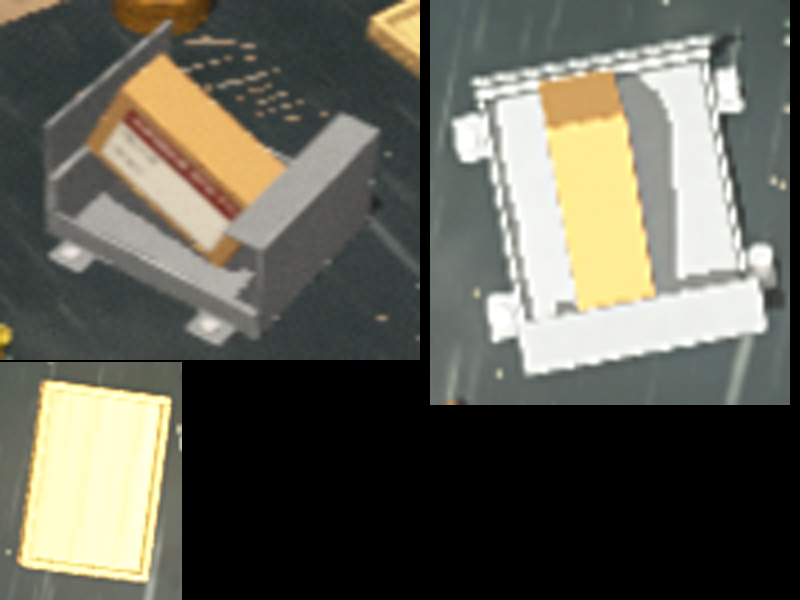

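The crop shows the stop wall (tall) on the far side and the lip on the side nearest the robot. The carton's low end is under the lip and its high end is on the step, so tray +x points roughly along world +x. I'll fit the poses from the corner pixels in both views.

Create h.py:
```python
import numpy as np
from scipy.optimize import least_squares
from scipy.spatial.transform import Rotation as Ro
C={'s':dict(f=489.3738,cx=282.0444,cy=207.5307,k=-.0322,R=np.array([[-0.6814,-0.7319,0.0004],[-0.479,0.4455,-0.7564],[0.5534,-0.5156,-0.6542]]),t=np.array([371.1096,339.7812,867.7462])),
't':dict(f=383.9927,cx=280.376,cy=212.1826,k=-.0729,R=np.array([[0.0035,-0.9998,0.0185],[-0.9996,-0.004,-0.0264],[0.0265,-0.0184,-0.9995]]),t=np.array([-46.2452,579.554,942.7785]))}
def proj(c,X):
    c=C[c]; p=np.atleast_2d(X)@c['R'].T+c['t']; q=p[:,:2]/p[:,2:]; q=q*(1+c['k']*(q**2).sum(1,keepdims=True))
    return q*c['f']+[c['cx'],c['cy']]
def pose3(p,X): # x,y,yaw on table
    return Ro.from_euler('z',p[2]).apply(X)+[p[0],p[1],0]
```

Create fit.py:
```python
from h import *
T=lambda x,y:(245+(x-430+.5)/4.5-.5,185+(y+.5)/4.5-.5)
S=lambda x,y:(250+(x+.5)/4-.5,175+(y+.5)/4-.5)
P=lambda x,y:(355+(x+.5)/2.8-.5,200+(y-362+.5)/2.8-.5)
feed=[('t',T(521,316),(-49.2,63,73.5)),('t',T(760,279),(-49.2,-63,73.5)),('t',T(528,374),(-76.5,63,73.5)),('t',T(767,328),(-76.5,-63,73.5)),
('t',T(473,80),(76.5,63,86)),('t',T(711,37),(76.5,-63,86)),
('s',S(228,235),(-49.2,63,73.5)),('s',S(260,250),(-76.5,63,73.5)),('s',S(342,113),(-49.2,-63,73.5)),('s',S(380,130),(-76.5,-63,73.5)),('s',S(45,125),(76,63,86)),('s',S(170,20),(76,-63,86))]
ret=[('t',P(42,381),(82,57,18)),('t',P(170,398),(82,-57,18)),('t',P(148,580),(-82,-57,18)),('t',P(20,565),(-82,57,18))]
def fit(o,x0,f):
    g=lambda p:np.concatenate([proj(c,f(p,np.array(X)))[0]-u for c,u,X in o])
    r=least_squares(g,x0,loss='soft_l1'); return r.x,g(r.x).reshape(-1,2)
p,e=fit(feed,[550,0,.17],pose3); print('feed',p.round(3)); print(e.round(1).tolist())
for cam in 'ts': q,_=fit([o for o in feed if o[0]==cam],[550,0,.17],pose3); print(cam,q.round(3))
r,e=fit(ret,[550,-250,0],pose3); print('ret',r.round(3),e.round(1).tolist())
box=[('t',T(550,130),(32.5,55,20)),('t',T(627,113),(32.5,55,-20)),('t',T(540,85),(-32.5,55,20)),('t',T(615,72),(-32.5,55,-20)),
('s',S(128,98),(32.5,55,20)),('s',S(160,55),(32.5,55,-20)),('s',S(90,148),(-32.5,55,20)),('s',S(215,265),(-32.5,-55,20))]
M=np.array([[0,1,0],[0,0,1],[1,0,0]])  # carton->tray flat: cols are x_c=Z,y_c=X,z_c=Y
def cp(q,X): # tray x,y,z,tilt,dyaw
    return pose3(p,Ro.from_euler('ZY',[q[4],-q[3]]).apply(M@X)+q[:3])
q,e=fit(box,[7,0,55,.43,0],cp); print('carton in tray',q.round(3)); print(e.round(1).tolist())
print('world centre',cp(q,np.zeros(3)))
```

```bash
python3 fit.py
```

```text
feed [ 5.35775e+02 -5.81620e+01  1.87000e-01]
[[-0.9, 1.8], [-0.3, -0.1], [-0.3, 0.5], [0.3, 0.6], [-0.4, 0.2], [1.1, -0.2], [-1.6, -1.5], [0.7, -0.2], [-0.2, -0.6], [0.2, -0.4], [-0.4, -0.1], [-0.1, -0.6]]
t [ 5.36685e+02 -5.84540e+01  1.87000e-01]
s [ 5.34184e+02 -5.71620e+01  1.87000e-01]
ret [ 5.0640e+02 -3.1239e+02 -1.2300e-01] [[0.5, -0.1], [-0.4, -0.3], [-0.4, 0.2], [0.3, 0.2]]
carton in tray [7.7740e+00 8.0680e+00 5.2204e+01 4.2900e-01 1.6000e-02]
[[-0.1, 0.2], [0.4, 0.5], [0.0, -0.3], [-0.2, -0.8], [-1.2, -1.9], [0.7, -0.0], [-0.8, 0.3], [2.1, 1.6]]
world centre [541.91425339 -48.78938696  52.20447519]
```

Create go.py:
```python
import sys; from h import *; from workcell import arm
FEED=(535.775,-58.162,.187); RET=(506.4,-312.39,-.123)
def tool(base,cx,cy,cz,t,back=0,d=5):
    """TCP pose gripping carton whose centre is (cx,cy,cz) in tray frame, tilt t; back = retreat mm"""
    B=Ro.from_euler('z',base[2]); R=B*Ro.from_euler('y',-t)*Ro.from_euler('x',np.pi)
    c=B.apply([cx,cy,cz])+[base[0],base[1],0]
    return c+R.apply([0,0,11-d-back]),R
def rel(base,*a,**k):
    s=arm.state(); p,R=tool(base,*a,**k); R0=Ro.from_rotvec(s['tool_rot'])
    print('pos',p.round(1),'d',R0.inv().apply(p-s['ee_pos']).round(1),'rot',(R0.inv()*R).as_rotvec().round(3))
```

Run:
```python
from go import *
rel(FEED,7.4,8,55.5,.437,back=100)
```

```text
pos [502.5 -56.3 140.7] d [ 460.6 -341.2   86. ] rot [-0.029  0.436  0.123]
```

The rows are not in the units I measure in: shifts go in shares of 500 mm and turns go in shares of 90 degrees. I convert before sending: 460.6 mm is 0.9212, 445 mm is 0.89, 0.436 rad is 0.2776.

Call:
shift_gripper(moves=[[[0.06, -0.044, 0, 0, 0, 0], [0.12, -0.09, 0, 0, 0.0318, 0.0127], [0.18, -0.134, 0, 0, 0.0637, 0.0255], [0.24, -0.18, 0, 0, 0.0955, 0.0382], [0.3, -0.224, 0, 0, 0.1273, 0.0509], [0.36, -0.27, 0, 0, 0.1592, 0.0637], [0.42, -0.314, 0.02, 0, 0.191, 0.0764], [0.48, -0.36, 0.04, 0, 0.2228, 0.0764], [0.54, -0.404, 0.06, 0, 0.2546, 0.0764], [0.6, -0.45, 0.08, -0.0191, 0.2737, 0.0783], [0.66, -0.494, 0.1, -0.0185, 0.2776, 0.0783], [0.72, -0.538, 0.12, -0.0185, 0.2776, 0.0783], [0.78, -0.582, 0.14, -0.0185, 0.2776, 0.0783], [0.84, -0.624, 0.16, -0.0185, 0.2776, 0.0783], [0.89, -0.66, 0.172, -0.0185, 0.2776, 0.0783], [0.9212, -0.6824, 0.172, -0.0185, 0.2776, 0.0783], [0.9212, -0.6824, 0.172, -0.0185, 0.2776, 0.0783], [0.9212, -0.6824, 0.172, -0.0185, 0.2776, 0.0783]]], jaw=62)

```text
t: 1.6
ee_pos: [502.4, -55.6, 140.2]
tool_rot: [-3.015, -0.289, -0.668]
wrist_force: [-0.3, 1.2, -0.3]
width: 62.3
finger_force: 0.0
```

Run:
```python
from go import *; import cv2
rel(FEED,7.4,8,55.5,.437,back=100)
w=arm.snapshot('wrist'); cv2.imwrite('pics/w1.png',w['pixels'][:,:,::-1])
from pickle import dump; dump(w,open('w1.pkl','wb'))
```

```text
pos [502.5 -56.3 140.7] d [ 0.2  0.7 -0.4] rot [-0.     0.001  0.004]
```

View pics/w1.png

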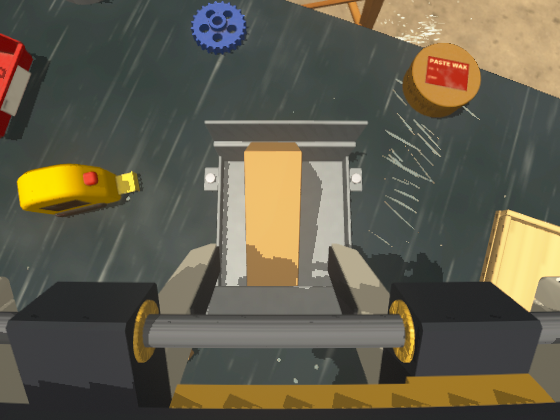

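The wrist view shows the carton (columns 245–300, rows 143–286) aligned with the tray and centred between the fingers (218 and 328). I'll compare the predicted pixels with these.

Run:
```python
from pickle import load; import h; from go import *
w=load(open('w1.pkl','rb')); h.C['w']=dict(f=w['fx'],cx=w['cx'],cy=w['cy'],k=w['k1'],R=w['R'],t=w['t'])
pr=lambda X:h.proj('w',pose3(FEED,np.array(X))).round(1).tolist()
print('stop top',pr([[76.5,63,86],[76.5,-63,86]]),'lip edge',pr([[-49.2,0,73.5]]))
t=.437;c=np.array([7.4,8,55.5]);ux=np.array([-np.sin(t),0,np.cos(t)]);uy=np.array([np.cos(t),0,np.sin(t)])
print('hi top',pr([c+32.5*ux+55*uy+[0,s,0] for s in(20,-20)]),'hi bot',pr([c-32.5*ux+55*uy+[0,s,0] for s in(20,-20)]))
```

```text
stop top [[203.3, 117.5], [367.4, 118.3]] lip edge [[285.1, 284.3]]
hi top [[245.6, 149.5], [304.4, 149.8]] hi bot [[251.9, 141.2], [297.6, 141.4]]
```

Scaled: 100 mm is 0.2, 96 mm is 0.192.

Call:
shift_gripper(moves=[[[0, 0, 0.03, 0, 0, 0], [0, 0, 0.06, 0, 0, 0], [0, 0, 0.09, 0, 0, 0], [0, 0, 0.12, 0, 0, 0], [-0.002, 0, 0.14, 0, 0, 0], [-0.002, 0, 0.16, 0, 0, 0], [-0.002, 0, 0.18, 0, 0, 0], [-0.002, 0, 0.192, 0, 0, 0], [-0.002, 0, 0.2, 0, 0, 0], [-0.002, 0, 0.2, 0, 0, 0]]])

```text
t: 2.48
ee_pos: [543.2, -49.3, 49.0]
tool_rot: [-3.016, -0.284, -0.668]
wrist_force: [0.2, 0.2, -0.4]
width: 61.9
finger_force: 0.0
```

Call:
shift_gripper(moves=[[[0, 0, 0, 0, 0, 0], [0, 0, 0, 0, 0, 0], [0, 0, 0, 0, 0, 0], [0, 0, 0, 0, 0, 0], [0, 0, 0, 0, 0, 0], [0, 0, 0, 0, 0, 0]]], jaw=46, squeeze=5)

```text
t: 2.98
ee_pos: [543.3, -49.4, 49.9]
tool_rot: [-3.016, -0.284, -0.67]
wrist_force: [0.0, -0.3, 0.0]
width: 45.9
finger_force: 0.0
```

Call:
shift_gripper(moves=[[[0, 0, 0, 0, 0, 0], [0, 0, 0, 0, 0, 0], [0, 0, 0, 0, 0, 0], [0, 0, 0, 0, 0, 0], [0, 0, 0, 0, 0, 0], [0, 0, 0, 0, 0, 0]]], jaw=36, squeeze=5)

```text
t: 3.48
ee_pos: [543.1, -49.1, 49.7]
tool_rot: [-3.016, -0.284, -0.669]
wrist_force: [-1.7, 2.1, 4.5]
width: 40.0
finger_force: 5.0
```

Call:
shift_gripper(moves=[[[0, 0, 0, 0, 0, 0], [0, 0, 0, 0, 0, 0], [0, 0, 0, 0, 0, 0]]], jaw=36, squeeze=20)

```text
t: 3.73
ee_pos: [543.1, -49.2, 49.6]
tool_rot: [-3.016, -0.284, -0.669]
wrist_force: [-2.0, 2.8, 4.8]
width: 39.9
finger_force: 19.9
```

Run:
```python
from go import *; print(arm.state()['wrist_force'],arm.state()['moment'])
t=.437
for a in [(1.4,9,56.7,.437),(3.0,9,49.7,.262),(9.5,9,36.3,0)]: rel(FEED,*a)
```

```text
[-1.98530602  2.77582679  4.80590144] [0.48187527 0.23592576 0.21477821]
pos [538.  -48.6  51.3] d [-3.8 -1.5 -3.6] rot [0.001 0.    0.001]
pos [538.6 -48.5  43.9] d [-6.4 -1.5  3.4] rot [ 0.001 -0.175  0.001]
pos [543.4 -47.6  30.3] d [-7.6 -1.5 17.8] rot [ 0.001 -0.437  0.001]
```

Scaled: -5 mm is -0.01, -2.4 mm is -0.0048.

Call:
shift_gripper(moves=[[[0.0008, 0, -0.0018, 0, 0, 0], [0.0008, 0, -0.0018, 0, 0, 0], [-0.0014, 0, -0.0028, 0, 0, 0], [-0.0036, 0, -0.0038, 0, 0, 0], [-0.0058, 0, -0.0048, 0, 0, 0], [-0.008, 0, -0.0058, 0, 0, 0], [-0.01, 0, -0.0068, 0, 0, 0], [-0.01, 0, -0.0068, 0, 0, 0], [-0.01, 0, -0.0068, 0, 0, 0]]])

```text
t: 4.48
ee_pos: [537.3, -50.5, 50.6]
tool_rot: [-3.016, -0.284, -0.669]
wrist_force: [-0.2, -0.4, -3.0]
width: 39.9
finger_force: 19.9
```

Run:
```python
from go import *; import cv2
print(arm.state()['moment'])
w=arm.snapshot('scene'); cv2.imwrite('pics/s2.png',cv2.resize(w['pixels'][150:280,220:380,::-1],None,fx=4,fy=4,interpolation=cv2.INTER_CUBIC))
```

```text
[-0.05844179  0.34584744 -0.00186718]
```

View pics/s2.png

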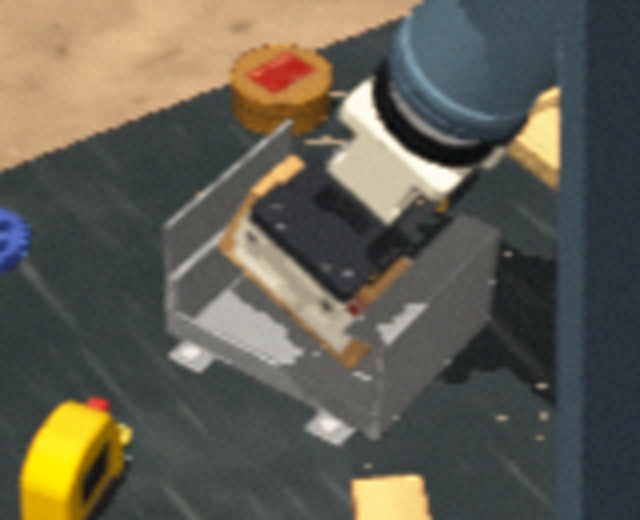

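The carton is gripped, with its high-end bottom corner (228,250) clear of the step and the wrist load close to the carton's weight. I'll ease it down about its own axis.

Scaled: 7 mm is 0.014, 3.2 mm is 0.0064, -0.175 rad is -0.1114.

Call:
shift_gripper(moves=[[[-0.001, 0, 0.002, 0, -0.0178, 0], [-0.0022, 0, 0.0042, 0, -0.0369, 0], [-0.0032, 0, 0.0064, 0, -0.0554, 0], [-0.0038, 0, 0.009, 0, -0.0745, 0], [-0.0044, 0, 0.0114, 0, -0.0929, 0], [-0.005, 0, 0.014, 0, -0.1114, 0], [-0.005, 0, 0.014, 0, -0.1114, 0]]])

```text
t: 5.12
ee_pos: [539.3, -50.5, 43.5]
tool_rot: [-3.079, -0.291, -0.406]
wrist_force: [-0.5, 0.3, -1.9]
width: 40.2
finger_force: 19.9
```

Call:
shift_gripper(moves=[[[0, 0, 0, 0, 0, 0]]])

```text
t: 5.2
ee_pos: [538.5, -50.1, 43.2]
tool_rot: [-3.078, -0.291, -0.407]
wrist_force: [-1.5, 0.1, -2.5]
width: 39.8
finger_force: 19.9
```

Run:
```python
from go import *
for a in [(4.7,9,45.6,.1745),(6.9,9,41.2,.0873),(9.5,9,36.5,0)]: rel(FEED,*a)
```

```text
pos [539.7 -48.3  39.7] d [ 0.6 -1.6  3.8] rot [ 0.001 -0.088  0.002]
pos [541.4 -47.9  35.2] d [ 1.1 -1.6  8.6] rot [ 0.001 -0.175  0.002]
pos [543.4 -47.6  30.5] d [ 1.9 -1.6 13.7] rot [ 0.002 -0.263  0.002]
```

Scaled: 14 mm is 0.028, 4.3 mm is 0.0086, -0.262 rad is -0.1668.

Call:
shift_gripper(moves=[[[0, 0, 0.0028, 0, -0.0185, 0], [0, 0, 0.0056, 0, -0.0369, 0], [0.0002, 0, 0.0086, 0, -0.0554, 0], [0.0006, 0, 0.0118, 0, -0.0745, 0], [0.0008, 0, 0.0148, 0, -0.0929, 0], [0.0012, 0, 0.018, 0, -0.1114, 0], [0.0018, 0, 0.0214, 0, -0.1299, 0], [0.0022, 0, 0.0248, 0, -0.1483, 0], [0.0028, 0, 0.028, 0, -0.1668, 0], [0.0028, 0, 0.028, 0, -0.1668, 0], [0.0028, 0, 0.028, 0, -0.1668, 0]]])

```text
t: 6.12
ee_pos: [543.0, -49.2, 29.7]
tool_rot: [3.127, 0.295, 0.001]
wrist_force: [0.3, -0.2, -2.0]
width: 39.8
finger_force: 19.9
```

Run:
```python
from go import *; import cv2
rel(FEED,9.5,9,35.5,0);print(arm.state()['moment'])
f=lambda s,y0,y1,x0,x1,k:cv2.resize(arm.snapshot(s)['pixels'][y0:y1,x0:x1,::-1],None,fx=k,fy=k,interpolation=cv2.INTER_CUBIC)
a=f('scene',175,275,240,350,5); cv2.imwrite('pics/s3.png',a)
```

```text
pos [543.4 -47.6  29.5] d [ 0.8 -1.5  0.2] rot [ 0.001 -0.001  0.001]
[-0.03346436 -0.00876118 -0.00100404]
```

View pics/s3.png

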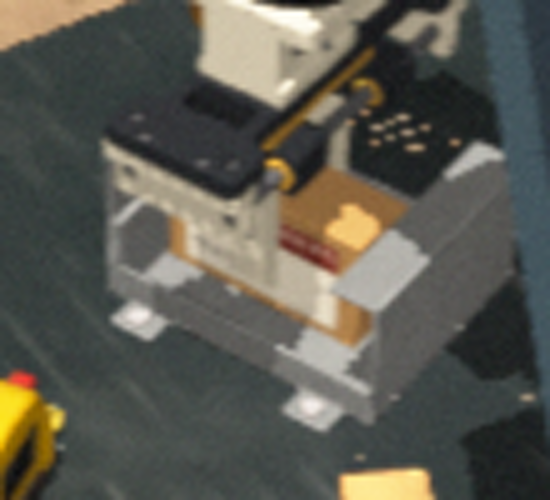

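The carton is level, clear of the step (left end at about column 172) and just above the floor. The load is the carton's weight only. I'll lower it until it touches.

Scaled: 0.7 mm is 0.0014, 0.4 mm is 0.0008.

Call:
shift_gripper(moves=[[[0, 0, 0.0008, 0, 0, 0], [0, 0, 0.0014, 0, 0, 0], [0, 0, 0.0014, 0, 0, 0]]])

```text
t: 6.42
ee_pos: [542.5, -49.3, 29.6]
tool_rot: [3.127, 0.293, -0.0]
wrist_force: [-0.2, 1.1, 0.1]
width: 40.3
finger_force: 19.9
```

Call:
shift_gripper(moves=[[[0, 0, 0.0008, 0, 0, 0], [0, 0, 0.0014, 0, 0, 0], [0, 0, 0.0014, 0, 0, 0]]])

```text
t: 6.67
ee_pos: [542.6, -49.3, 29.4]
tool_rot: [3.126, 0.294, -0.0]
wrist_force: [-2.3, 1.1, 7.8]
width: 39.9
finger_force: 20.0
```

```bash
python3 -c "
from workcell import arm; print(arm.state()['moment'])"
```

```text
[ 0.36794297  0.790729   -0.08176552]
```

It has touched down with about 10 N, low end first. I'll relax the grip so the carton settles flat, then check.

Scaled: -0.5 mm is -0.001, -0.3 mm is -0.0006.

Call:
shift_gripper(moves=[[[0, 0, -0.0006, 0, 0, 0], [0, 0, -0.001, 0, 0, 0], [0, 0, -0.001, 0, 0, 0]]], jaw=36, squeeze=3)

```text
t: 6.92
ee_pos: [542.7, -49.3, 29.3]
tool_rot: [3.126, 0.294, -0.0]
wrist_force: [-2.8, 0.6, 3.7]
width: 39.8
finger_force: 3.0
```

Call:
shift_gripper(moves=[[[0, 0, 0, 0, 0, 0], [0, 0, 0, 0, 0, 0], [0, 0, 0, 0, 0, 0], [0, 0, 0, 0, 0, 0]]], jaw=45, squeeze=3)

```text
t: 7.25
ee_pos: [543.2, -49.6, 29.0]
tool_rot: [3.126, 0.294, 0.0]
wrist_force: [0.4, 0.4, 0.0]
width: 45.0
finger_force: 0.0
```

Run:
```python
from go import *; import cv2
w=arm.snapshot('wrist')
print(arm.state()['wrist_force'])
f=lambda s,y0,y1,x0,x1,k:cv2.resize(arm.snapshot(s)['pixels'][y0:y1,x0:x1,::-1],None,fx=k,fy=k,interpolation=cv2.INTER_CUBIC)
a=f('scene',175,275,240,350,4); b=cv2.resize(w['pixels'][:,:,::-1],(347,260)); im=np.zeros((400,800,3),np.uint8); im[:400,:440]=a; im[:260,450:797]=b;cv2.imwrite('pics/s4.png',im)
```

```text
[-0.68046064 -0.58959347 -0.33059207]
```

View pics/s4.png

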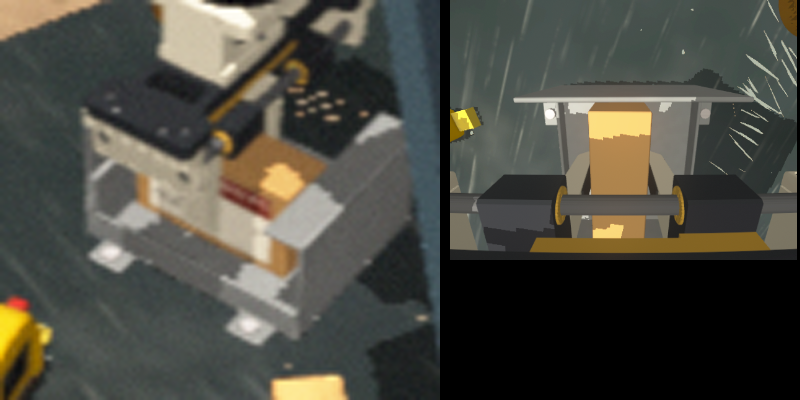

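The carton lies flat on the floor, clear of the lip and step, with its printed side as before. I'll regrip and lift straight up.

Call:
shift_gripper(moves=[[[0, 0, 0, 0, 0, 0], [0, 0, 0, 0, 0, 0], [0, 0, 0, 0, 0, 0], [0, 0, 0, 0, 0, 0]]], jaw=36, squeeze=5)

```text
t: 7.68
ee_pos: [543.0, -49.5, 29.1]
tool_rot: [3.126, 0.294, -0.0]
wrist_force: [0.8, 0.5, -0.7]
width: 40.0
finger_force: 5.0
```

Call:
shift_gripper(moves=[[[0, 0, 0, 0, 0, 0], [0, 0, 0, 0, 0, 0], [0, 0, -0.002, 0, 0, 0], [0, 0, -0.004, 0, 0, 0], [0, 0, -0.006, 0, 0, 0], [0, 0, -0.009, 0, 0, 0], [0, 0, -0.012, 0, 0, 0], [0, 0, -0.016, 0, 0, 0], [0, 0, -0.016, 0, 0, 0]]], jaw=36, squeeze=22)

```text
t: 8.43
ee_pos: [543.2, -49.5, 37.6]
tool_rot: [3.126, 0.294, 0.001]
wrist_force: [0.1, 0.3, -1.5]
width: 40.2
finger_force: 22.0
```

Only the carton's weight shows. I'll continue up in stages.

Scaled: -18 mm is -0.036, -15 mm is -0.03.

Call:
shift_gripper(moves=[[[0, 0, -0.006, 0, 0, 0], [0, 0, -0.012, 0, 0, 0], [0, 0, -0.018, 0, 0, 0], [0, 0, -0.024, 0, 0, 0], [0, 0, -0.03, 0, 0, 0], [0, 0, -0.036, 0, 0, 0]]])

```text
t: 8.93
ee_pos: [543.0, -49.4, 55.5]
tool_rot: [3.126, 0.294, -0.0]
wrist_force: [-0.1, -0.1, -2.6]
width: 39.8
finger_force: 22.0
```

Call:
shift_gripper(moves=[[[0, 0, -0.01, 0, 0, 0], [0, 0, -0.024, 0, 0, 0], [0, 0, -0.044, 0, 0, 0], [0, 0, -0.07, 0, 0, 0], [0, 0, -0.1, 0, 0, 0], [0, 0, -0.13, 0, 0, 0], [0, 0, -0.16, 0, 0, 0], [0, 0, -0.18, 0, 0, 0], [0, 0, -0.18, 0, 0, 0]]])

```text
t: 9.68
ee_pos: [544.6, -49.7, 148.2]
tool_rot: [3.124, 0.294, 0.008]
wrist_force: [-0.4, 0.6, -1.2]
width: 40.0
finger_force: 22.0
```

Run:
```python
from go import *
rel(RET,0,0,38.5+70,0); rel(RET,0,0,38.5+2,0)
```

```text
pos [ 506.4 -312.4  102.5] d [-86.7 250.8  46.3] rot [ 0.003 -0.005  0.31 ]
pos [ 506.4 -312.4   34.5] d [-87.  250.5 114.3] rot [ 0.003 -0.005  0.31 ]
```

Scaled: 250.7 mm is 0.5014, 245 mm is 0.49, 0.31 rad is 0.1974.

Call:
shift_gripper(moves=[[[-0.008, 0.02, 0, 0, 0, 0.0127], [-0.02, 0.06, 0, 0, 0, 0.0318], [-0.038, 0.11, 0, 0, 0, 0.0509], [-0.058, 0.17, 0, 0, 0, 0.07], [-0.08, 0.23, 0, 0, 0, 0.0955], [-0.1, 0.29, 0.01, 0, 0, 0.121], [-0.12, 0.35, 0.028, 0, 0, 0.1464], [-0.14, 0.41, 0.052, 0, 0, 0.1719], [-0.158, 0.46, 0.076, 0, 0, 0.191], [-0.17, 0.49, 0.09, 0, 0, 0.1974], [-0.1736, 0.5014, 0.092, 0, 0, 0.1974], [-0.1736, 0.5014, 0.092, 0, 0, 0.1974], [-0.1736, 0.5014, 0.092, 0, 0, 0.1974]]])

```text
t: 10.77
ee_pos: [504.3, -311.0, 99.4]
tool_rot: [3.135, -0.192, -0.001]
wrist_force: [0.4, 0.1, -2.0]
width: 39.8
finger_force: 22.0
```

Run:
```python
from go import *; import cv2
rel(RET,0,0,38.5+3,0); print(arm.state()['moment'])
s=arm.snapshot('scene')['pixels'][:,:,::-1];t=arm.snapshot('top')['pixels'][:,:,::-1]
f=lambda s,y0,y1,x0,x1,k:cv2.resize(s[y0:y1,x0:x1],None,fx=k,fy=k,interpolation=cv2.INTER_CUBIC)
w=arm.snapshot('wrist')['pixels'][:,:,::-1]
im=np.zeros((420,800,3),np.uint8); im[:,:560]=w; im[:240,560:]=f(t,190,290,340,440,2.4); cv2.imwrite('pics/p5.png',im)
```

```text
pos [ 506.4 -312.4   35.5] d [ 2.3  1.1 63.9] rot [0.001 0.    0.001]
[ 0.08743658 -0.01747304 -0.02888196]
```

View pics/p5.png

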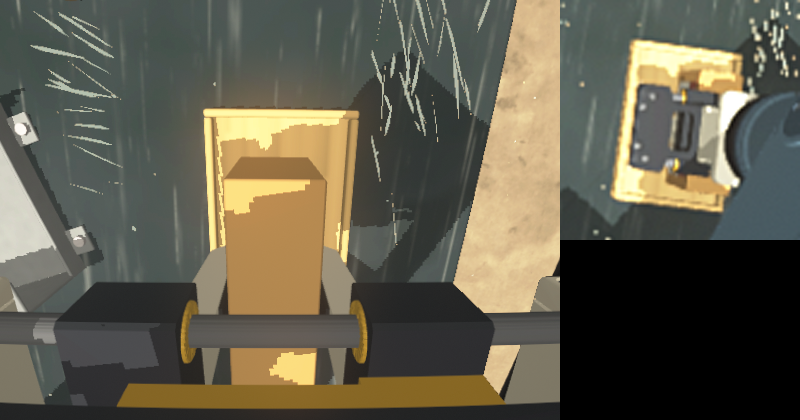

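The carton is level and centred over the plywood tray (tray columns 204–358, carton 225–326). I'll lower it.

Call:
shift_gripper(moves=[[[0.002, 0.001, 0.012, 0, 0, 0], [0.004, 0.002, 0.032, 0, 0, 0], [0.004, 0.002, 0.056, 0, 0, 0], [0.004, 0.002, 0.08, 0, 0, 0], [0.004, 0.002, 0.1, 0, 0, 0], [0.004, 0.002, 0.114, 0, 0, 0], [0.004, 0.002, 0.122, 0, 0, 0], [0.004, 0.002, 0.127, 0, 0, 0], [0.004, 0.002, 0.127, 0, 0, 0]]])

```text
t: 11.67
ee_pos: [506.1, -313.0, 35.6]
tool_rot: [3.134, -0.192, -0.001]
wrist_force: [-0.7, 0.6, -1.9]
width: 39.7
finger_force: 22.0
```

Call:
shift_gripper(moves=[[[0, 0, 0.0012, 0, 0, 0], [0, 0, 0.0024, 0, 0, 0], [0, 0, 0.0036, 0, 0, 0], [0, 0, 0.0036, 0, 0, 0]]])

```text
t: 12.0
ee_pos: [506.4, -313.3, 34.6]
tool_rot: [3.134, -0.192, 0.001]
wrist_force: [-0.3, -0.5, -1.1]
width: 39.9
finger_force: 22.0
```

Call:
shift_gripper(moves=[[[0, 0, 0.0008, 0, 0, 0], [0, 0, 0.0016, 0, 0, 0], [0, 0, 0.0016, 0, 0, 0]]])

```text
t: 12.25
ee_pos: [506.2, -313.2, 33.5]
tool_rot: [3.134, -0.192, 0.0]
wrist_force: [0.3, 0.2, -1.9]
width: 40.1
finger_force: 22.0
```

Scaled: 0.7 mm is 0.0014, 0.4 mm is 0.0008.

Call:
shift_gripper(moves=[[[0, 0, 0.0008, 0, 0, 0], [0, 0, 0.0014, 0, 0, 0], [0, 0, 0.0014, 0, 0, 0]]])

```text
t: 12.5
ee_pos: [506.2, -313.1, 32.7]
tool_rot: [3.134, -0.192, 0.0]
wrist_force: [-0.1, 0.7, -2.8]
width: 39.9
finger_force: 22.0
```

Call:
shift_gripper(moves=[[[0, 0, 0.0006, 0, 0, 0], [0, 0, 0.0012, 0, 0, 0], [0, 0, 0.0012, 0, 0, 0]]])

```text
t: 12.75
ee_pos: [506.2, -313.2, 32.1]
tool_rot: [3.134, -0.192, 0.0]
wrist_force: [-0.2, 0.1, -2.9]
width: 40.0
finger_force: 22.0
```

Scaled: 0.6 mm is 0.0012, 0.3 mm is 0.0006.

Call:
shift_gripper(moves=[[[0, 0, 0.0006, 0, 0, 0], [0, 0, 0.0012, 0, 0, 0], [0, 0, 0.0012, 0, 0, 0]]])

```text
t: 13.0
ee_pos: [506.3, -313.2, 32.1]
tool_rot: [3.134, -0.192, 0.0]
wrist_force: [-1.0, 0.3, 3.6]
width: 40.3
finger_force: 22.0
```

Call:
shift_gripper(moves=[[[0, 0, 0, 0, 0, 0], [0, 0, 0.0006, 0, 0, 0], [0, 0, 0.0006, 0, 0, 0]]])

```text
t: 13.25
ee_pos: [506.3, -313.2, 32.1]
tool_rot: [3.134, -0.192, 0.001]
wrist_force: [-2.1, 1.6, 6.5]
width: 39.7
finger_force: 22.0
```

Touched down with about 8 N. I'll release gently, open, and retreat straight up.

Scaled: -0.5 mm is -0.001, -0.3 mm is -0.0006.

Call:
shift_gripper(moves=[[[0, 0, -0.0006, 0, 0, 0], [0, 0, -0.001, 0, 0, 0], [0, 0, -0.001, 0, 0, 0]]], jaw=36, squeeze=3)

```text
t: 13.5
ee_pos: [506.3, -313.2, 32.0]
tool_rot: [3.134, -0.192, 0.001]
wrist_force: [-1.4, 0.5, 4.7]
width: 40.3
finger_force: 3.0
```

Call:
shift_gripper(moves=[[[0, 0, 0, 0, 0, 0], [0, 0, 0, 0, 0, 0], [0, 0, 0, 0, 0, 0], [0, 0, 0, 0, 0, 0], [0, 0, 0, 0, 0, 0]]], jaw=56, squeeze=3)

```text
t: 13.92
ee_pos: [506.2, -313.2, 31.6]
tool_rot: [3.134, -0.192, -0.0]
wrist_force: [-0.7, -0.9, 0.3]
width: 56.1
finger_force: 0.0
```

Call:
shift_gripper(moves=[[[0, 0, -0.008, 0, 0, 0], [0, 0, -0.024, 0, 0, 0], [0, 0, -0.05, 0, 0, 0], [0, 0, -0.08, 0, 0, 0], [0, 0, -0.12, 0, 0, 0], [0, 0, -0.16, 0, 0, 0], [0, 0, -0.21, 0, 0, 0], [-0.03, 0, -0.26, 0, 0, 0], [-0.08, 0, -0.3, 0, 0, 0], [-0.14, 0, -0.32, 0, 0, 0], [-0.2, 0, -0.32, 0, 0, 0], [-0.26, 0, -0.32, 0, 0, 0], [-0.3, 0, -0.32, 0, 0, 0], [-0.3, 0, -0.32, 0, 0, 0]]])

```text
t: 15.08
ee_pos: [354.5, -293.6, 192.6]
tool_rot: [3.134, -0.195, -0.001]
wrist_force: [-0.4, -0.3, 0.2]
width: 56.6
finger_force: 0.0
```

Run:
```python
from go import *; import cv2
t=arm.snapshot('top')['pixels'][:,:,::-1]; s=arm.snapshot('scene')['pixels'][:,:,::-1]
w=arm.snapshot('wrist')['pixels'][:,:,::-1]
im=np.zeros((600,800,3),np.uint8); im[:300,:400]=cv2.resize(t,(400,300)); im[:300,400:]=cv2.resize(s,(400,300)); im[300:,:400]=cv2.resize(w,(400,300))
im[300:,400:]=cv2.resize(t[190:295,340:480],(400,300),interpolation=cv2.INTER_CUBIC); cv2.imwrite('pics/p6.png',im)
```

```text
(no output)
```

View pics/p6.png

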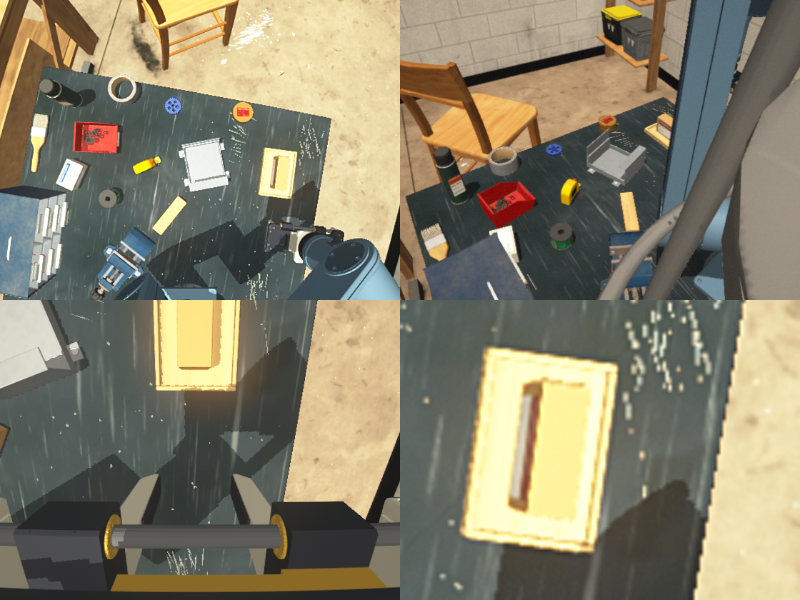

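The carton stands flat and upright inside the plywood tray (crop at about (555,450)). The feed tray is empty, the bystanders haven't moved and the robot is clear, so I'm handing it in.

```bash
python3 -c "
from workcell import arm; print(arm.finish_job())"
```

```text
the job is handed in; nothing more can be done
None
```

The carton was eased flat onto the feed tray's floor, lifted out past the lip and set same side up in the plywood tray, with the red bin, green spool, tape measure and blue gear left where they were; the job was handed in at about 15 s and gave no verdict.

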